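# Load the power module and slide it home into its spring latch

## Robot

A 7-joint arm with a two-finger parallel gripper is mounted at the origin on the work surface. World frame = base frame: x ahead of the robot, y to its left, z up, the work surface at z = 0. Lengths are in m, angles in degrees, forces in N, time in s.
With the tool pointing down it reaches from about 0.425 to 0.875 m from the base axis. Payload 4.7 kg.
Tool frame: the origin (TCP) lies on the centre line of the jaws, within the pads' length; the fingertips stand 17 mm ahead of it and the grasp point (between the pads) lies 2 mm behind it; z points along the fingers, y is the line along which they close (so a half turn about z gives the same grasp; the last joint's range is limited). The gripper opens to 87 mm and grips with 3 to 60 N. Pads are 19 mm wide; open, the fingers measure 117 mm over their backs; the gripper's body (75 mm by 190 mm) begins 51 mm behind the grasp point.
Start: joints at [-68.291, 18.392, -4.016, 83.108, 1.295, 78.541, -3.26], TCP at [0.232, 0.607, 0.24] pointing down, gripper open.
Joint ranges: [-163.93, 163.93], [-17.29, 119.83], [-79.2, 71.16], [3.27, 140.29], [-89.18, 269.18], [5.43, 117.66], [-154.24, 154.24]. Speed limits (degrees/s): [147.25, 147.25, 180, 180, 180, 180, 180].

## Interface

Orientations are given as [roll, pitch, yaw] about the fixed x, y, z axes, in that order (R = Rz(yaw) Ry(pitch) Rx(roll)).
In Python, from cell import env, read_camera gives the robot as it stands.
- The arm moves only by the shell command python3 -m jog 'ROWS' [FORCE]. ROWS is JSON, a list of rows, each a list of 5 numbers: the opening, from 0 (shut) to 1 (fully open), then the shift along the tool's x, y, z each as a share of 0.02 m, from -1 to 1, then the turn about the tool's z as a share of 45 degrees, from -1 to 1. In form: [[gripper, x, y, z, yaw], ...]. A call has 1 to 12 rows; each row shifts and turns the commanded pose from where the row before left it, along the tool's axes as they then stand; what a row does not reach is not made up. A row lasts 1/12 s, in which the tool goes at most 41.7 mm and 7.16 degrees, less where a joint would pass 70% of its speed; a pose out of reach is approached as far as the arm can. A call with a number of a shift or a turn outside -1 to 1 is refused whole. A call with a gripper value outside its range is refused whole. The fingers move at their own pace and stop on an object; FORCE is the grip in N (left out, the last holds). Time passes only in rows, so rows that do not move let the fingers close. It gives the time, the measured TCP pose, the force, the opening and the grip force at its end, in the units of the state.
- env.get_obs(): the state, without advancing time (a new reading comes with each control period).
- read_camera(name): name is "scene" or "top" or "wrist"; returns a dict with "color" (400x640x3 uint8, red, green, blue), "range_z" (400x640 float32, m along the optical axis (not along the pixel's ray), 0 where there is no reading), "mtx" (3x3 intrinsics, pixels), "world_from_camera" (4x4, takes a point from camera to world coordinates); the wrist camera has in their place "T_tool_cam" (4x4, takes a point from camera to tool coordinates, whose origin is the TCP and whose axes are the flange's). Camera axes: x right, y down, z forward; pixel columns grow to the right and rows downward; lengths in m; the calibration is good to about 2 mm. The wrist camera is an equidistant fisheye: a pixel r from the principal point sees the ray r / f radians off the axis. A picture is of the moment at which its call begins: read the wrist's pose just before it.
- env.sign_off(): hands the job in; it is judged then, once.
The state is a dict: "time_s": time; "qpos": joint angles; "joint_velocities": joint speeds; "effort": joint torques, N m; "tool_pos": TCP position; "tool_rot": TCP orientation; "force": force on the tool from outside, world axes, zero at the start; "wrist_torque": the same for the moment, N m; "grip_width": finger opening in m; "grasp_force": force on a finger pad.
Only numpy, scipy, OpenCV 4.12 (cv2) and the standard library are available. Lean on these libraries where they do the work, as an engineer would, in place of code of your own. Each camera call takes 0.05 s, during which the arm holds its last target. There are 200 camera calls.

## Task

Take the power module with the orange grip, set it down in the open front end of the slide in the opened inverter chassis, nose (ramped end) away from you, and push it along the slide until the spring roller clicks into the notch in its side. Leave it there, roller in the notch: pushed too hard it rides on past. Leave the spare module with the blue grip where it is.

Things in the scene. Friction and masses are not known exactly. Their poses are not given: they have to be found in the camera images.
- module: Power module to load, 0.4 kg: aluminium block 100 (x) x 56 (y) x 40 (z) mm with an ORANGE upright grip fin on its deck, 50 mm long (x), 12 mm thick (y), from 40 to 82 mm above the underside, centred. Origin: centre of the underside; x points to the nose, where the +y corner is ramped off (18 to 28 mm from the axis over the first 30 mm). The tail face is plain and fine for pushing.
- module_notch (a point): Mouth of the upright notch in the module's +y flank: module x = 0, y = 28 mm, 20 mm above the underside. The notch is 17 mm wide, 5.5 mm deep, full height.
- spare: Spare module of the same shape with a BLUE grip fin, same origin and axes. To be left alone.
- chassis: Opened black inverter chassis, fixed, 280 (x) x 240 (y) mm, walls 60 mm high. Origin: centre of its underside; x points along the slide, the way the module is pushed (away from the robot). The slide is centred on y = 0, its floor 6 mm above the underside.
- slide_load (a point): On the slide floor, middle of the loading end (chassis x = -70 mm, y = 0): the module's origin goes here, axes parallel to the chassis. This end is open above and in front: chassis x = -135 to -25 mm, 68 mm wide between rails 22 mm high.
- slide_gate (a point): On the slide floor at chassis x = 0, y = 0. The rails taper to 59 mm wide here and run on to x = 132 mm, 40 mm high, with lips 9 mm inward over the module's deck (2.5 mm gap, lip tops 46.5 mm over the floor): the module slides in beneath them.
- pin (a joint): Travel (m) of the yellow spring roller (radius 7 mm) on the slide's +y side: 0 free, 0.006 on the flank, under 0.002 in the notch. Its grey block is set differently on each unit: home x of the module origin is 30 to 60 mm in the chassis frame, to be felt or seen. Pushing takes some 3 to 7 N; once the roller is in the notch the push meets 15 to 20 N; forced on, the roller rides out.
Not all that is in view belongs to the job. Leave any pink look-alike of the module alone.

How it is judged:
By the outcome, as a careful person would: the job done as asked, in the order asked, and still so for the second after the job is handed in, with the robot touching nothing.
It also fails if it takes over 54 s, if anything falls off the work surface, if the arm or the gripper's body presses on something with over 40 N, if the wrist force passes 120 N, or if a joint passes its speed limit or range.

## Working session

There is one attempt and no reset: what is moved stays moved. The work goes in short steps, Python scripts to look and compute and a shell command to move; the robot and the scene stay as the last step left them, time stands still between calls to the robot, and variables do not carry over. Pictures are saved under pics/ and viewed, at most 10 in all, crops included, and the job is handed in when it is done.

```bash
mkdir -p pics; ls
cat > h.py <<'E'
import numpy as np, cv2
from cell import env, read_camera
def snap(n):
    c=read_camera(n); cv2.imwrite(f'pics/{n}_{env.get_obs()["time_s"]:.2f}.png',c['color'][:,:,::-1]); np.save(f'pics/{n}.npy',c,allow_pickle=True); return c
def load(n): return np.load(f'pics/{n}.npy',allow_pickle=True).item()
def pt(c,u,v,r=1):
    d=c['range_z'][v-r:v+r+1,u-r:u+r+1]; d=np.median(d[d>0]); K=c['mtx']
    p=np.array([(u-K[0,2])/K[0,0]*d,(v-K[1,2])/K[1,1]*d,d,1]); return (c['world_from_camera']@p)[:3]
def cloud(c):
    d=c['range_z'];K=c['mtx'];v,u=np.mgrid[:d.shape[0],:d.shape[1]]
    p=np.stack([(u-K[0,2])/K[0,0]*d,(v-K[1,2])/K[1,1]*d,d,np.ones_like(d)],-1)
    w=(p@c['world_from_camera'].T)[...,:3]; w[d==0]=np.nan; return w
E
python3 - <<'E'
from h import *
snap('top');snap('scene'); print(env.get_obs())
c=load('top');print(c['world_from_camera'],c['mtx'])
E
ls pics
```

```text
pics
{'time_s': 0.1, 'qpos': array([-68.29081566,  18.43738768,  -4.01523957,  83.1682922 ,
         1.29677548,  78.53968562,  -3.2597821 ]), 'joint_velocities': array([ 0.0301493 , -0.17490194, -0.07252137, -0.17538209,  0.05468068,
       -0.03466815, -0.09071369]), 'effort': array([ 1.90422420e-04, -4.92570233e+01, -4.05724263e-01, -3.13397527e+01,
       -6.43756497e-02,  3.95452953e-02,  3.41531893e-05]), 'tool_pos': array([0.23178621, 0.60677414, 0.2385383 ]), 'tool_rot': array([-1.79899963e+02,  7.20697385e-03,  1.59100720e+02]), 'force': array([-0.1573269 , -0.63499182,  0.03211151]), 'wrist_torque': array([ 0.05164744,  0.02036126, -0.01518614]), 'grasp_force': 0.0, 'grip_width': 0.08714109332025442}
[[-0.00808929 -0.98424571  0.1766209   0.31522737]
 [-0.99992496  0.0095868   0.00762697 -0.08638608]
 [-0.00920004 -0.17654595 -0.9842494   0.91907679]
 [ 0.          0.          0.          1.        ]] [[398.78919257   0.         323.46021043]
 [  0.         398.78919257 198.94622393]
 [  0.           0.           1.        ]]
scene.npy
scene_0.10.png
top.npy
top_0.05.png
```

View pics/top_0.05.png

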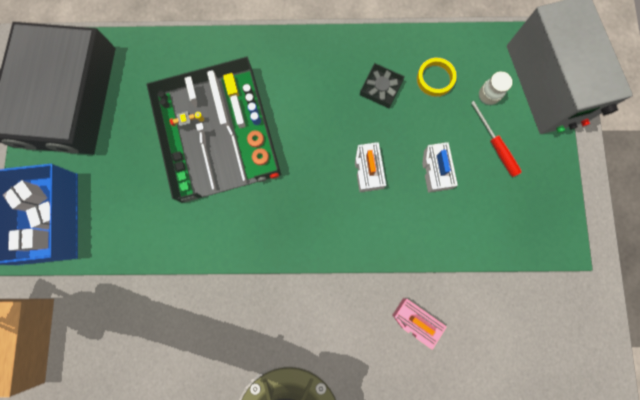

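View pics/scene_0.10.png

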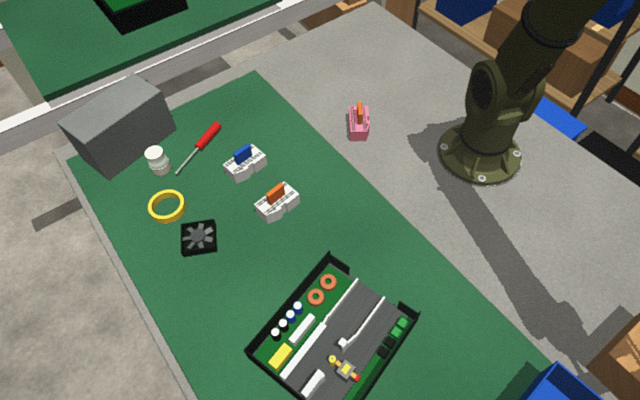

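Run:
```python
from h import *
for n in('top','scene'):
    c=load(n);T=np.linalg.inv(c['world_from_camera'])
    for p in [(0,0,0),(0.232,.607,.24),(.232,.607,0),(.5,0,0)]:
        q=T@np.array([*p,1]);q=c['mtx']@q[:3];print(n,p,q[:2]/q[2],q[2])
c=load('top')
for a in [(372,160),(445,160),(420,325),(200,170),(300,240)]:print(a,pt(c,*a))
big=cv2.resize(c['color'][45:215,135:295,::-1],None,fx=3.5,fy=3.5,interpolation=3);cv2.imwrite('pics/ch.png',big)
m=cv2.resize(c['color'][130:200,340:470,::-1],None,fx=6,fy=6,interpolation=3);cv2.imwrite('pics/m.png',m)
```

```text
top (0, 0, 0) [288.08010086 421.13301052] 0.8495839036832951
top (0.232, 0.607, 0.24) [-91.93704524 325.09515321] 0.6589696652968702
top (0.232, 0.607, 0) [ 18.66032912 310.68281471] 0.8951895221537104
top (0.5, 0, 0) [289.69166098 190.96349222] 0.9378943516852518
scene (0, 0, 0) [478.25781681 152.77216838] 1.2798795793365756
scene (0.232, 0.607, 0.24) [703.80530489 354.40570344] 0.7267323527800706
scene (0.232, 0.607, 0) [625.0999594  388.72473828] 0.9245134330915739
scene (0.5, 0, 0) [336.49248873 248.97611677] 1.113270331547721
(372, 160) [ 0.5472904  -0.18460345  0.09236377]
(445, 160) [ 0.54573935 -0.34059107  0.0919539 ]
(420, 325) [ 0.20568014 -0.27216982  0.08228685]
(200, 170) [0.54928945 0.20926182 0.01429125]
(300, 240) [ 0.38399798 -0.02517977  0.00977524]
```

View pics/ch.png

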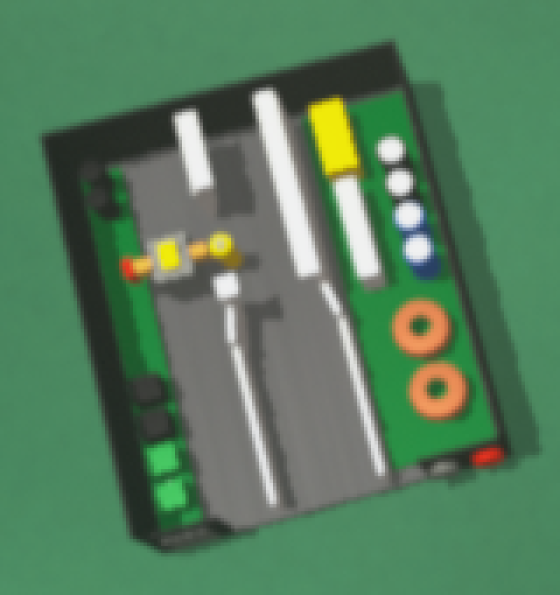

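View pics/m.png

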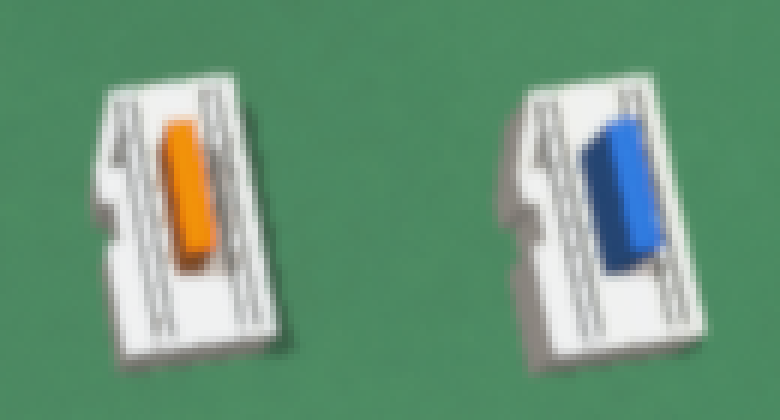

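Top crop: orange fin module at (372,162), blue-fin spare at (443,162), pink look-alike with orange fin at (420,325). The description selects the white one with the orange fin at (372,162), and the crop shows its ramp at top-left, so the nose points +x. The chassis has its open end at the bottom, and the roller is at crop (221,245), which is image (198,115).

Run:
```python
from h import *
for n in('top','scene'):
    c=load(n);w=cloud(c);hsv=cv2.cvtColor(c['color'],cv2.COLOR_RGB2HSV);H,S,V=[hsv[...,i].astype(int) for i in range(3)]
    x,y,z=w[...,0],w[...,1],w[...,2]
    print(n,'mat z',np.nanmedian(z[(abs(x-.5)<.03)&(abs(y+.05)<.03)]))
    near=(abs(x-.545)<.08)&(abs(y+.187)<.07)
    def rect(m,l):
        p=w[m][:,:2]; r=cv2.minAreaRect((p*1000).astype(np.float32));pc=p-p.mean(0);u=np.linalg.svd(pc,full_matrices=False)[2][0]
        print(l,m.sum(),'rect',np.round(r[0],1),np.round(r[1],1),round(r[2],1),'mean',(p.mean(0)*1000).round(1),'z',np.nanmedian(z[m]).round(4),'pca',np.degrees(np.arctan2(u[1],u[0])).round(1))
    rect(near&(z>.084),'fin')
    rect(near&(z>.044)&(z<.056),'deck')
    rect(near&(z>.03),'all')
    ch=(abs(x-.63)<.2)&(abs(y-.2)<.22)
    rect(ch&(z>.055),'chassis high')
    rect(ch&(z>.022),'chassis all')
    yel=ch&(H>22)&(H<35)&(S>150)&(V>120)
    k,L=cv2.connectedComponents(yel.astype(np.uint8))
    for i in range(1,k):
        if (L==i).sum()>4: print('px',np.argwhere(L==i).mean(0));rect(L==i,'yel')
# rail points in top, crop px -> image
c=load('top')
for l,a in dict(Lf=(272,500),Lm=(236,350),Rf=(380,470),Rm=(345,320),lipLr0=(205,188),lipL1=(187,115),lipRn=(305,272),lipRf=(265,95),gateL=(227,288),roller=(221,245),wallL=(135,535),wallTL=(45,135),wallTR=(392,45),wallBR=(505,455)).items():
    u,v=round(135+a[0]/3.5),round(45+a[1]/3.5);print(l,u,v,pt(c,u,v,0).round(4))
```

```text
top mat z 0.00958880142488061
fin 135 rect [ 548.1 -183.4] [49.7 12.1] 7.7 mean [ 547.6 -182.9] z 0.0915 pca -172.7
deck 862 rect [ 548.2 -183.4] [100.7  56.4] 7.8 mean [ 544.2 -184.2] z 0.0501 pca -175.3
all 1104 rect [ 548.2 -183.4] [100.7  56.4] 7.8 mean [ 543.2 -183.4] z 0.0504 pca -175.0
chassis high 1726 rect [641.1 173.1] [282.6 241.1] 15.6 mean [693.6 193.2] z 0.063 pca 143.1
chassis all 6419 rect [638.1 172.1] [288.9 241.1] 15.5 mean [660.1 181. ] z 0.0425 pca -171.7
px [ 83.79828326 230.03004292]
yel 233 rect [758.2 143.1] [64.2 26.8] 15.5 mean [752.1 139.4] z 0.042 pca -161.6
px [116.28 198.58]
yel 50 rect [673.2 211.9] [12.9 15.5] 19.8 mean [671.6 210. ] z 0.0429 pca 85.2
px [117.55555556 182.80555556]
yel 36 rect [664.2 242. ] [17.9 11.8] 19.1 mean [664.1 242.3] z 0.0526 pca -162.0
scene mat z 0.009182853927411472
fin 109 rect [ 549.2 -180.6] [50.5 14.1] 8.7 mean [ 549.9 -179.3] z 0.0901 pca 6.8
deck 551 rect [ 549.1 -180.2] [101.5  58.8] 7.6 mean [ 552.  -174.4] z 0.0493 pca -0.9
all 928 rect [ 549.1 -180.2] [101.6  58.8] 7.6 mean [ 552.5 -173. ] z 0.0497 pca -1.4
chass
[... 321 characters left out ...]
54]
yel 26 rect [675.4 208.5] [21.9 10.9] 87.2 mean [676.1 212.3] z 0.0468 pca 77.9
px [368.35714286 345.5       ]
yel 42 rect [666.  244.2] [17.1 10.8] 20.8 mean [665.6 244.2] z 0.0524 pca 19.6
Lf 213 188 [0.5019 0.1714 0.0334]
Lm 202 145 [0.6021 0.1992 0.0394]
Rf 244 179 [0.5218 0.1011 0.0348]
Rm 234 136 [0.6279 0.1295 0.0251]
lipLr0 194 99 [0.7181 0.2256 0.0327]
lipL1 188 78 [0.7572 0.2321 0.0611]
lipRn 222 123 [0.6453 0.1482 0.0642]
lipRf 211 72 [0.7698 0.1783 0.0644]
gateL 200 127 [0.6377 0.1988 0.0607]
roller 198 115 [0.6723 0.2095 0.0465]
wallL 174 198 [0.4741 0.2473 0.0634]
wallTL 148 84 [0.7421 0.3229 0.064 ]
wallTR 247 58 [0.8012 0.0946 0.0691]
wallBR 279 175 [0.5366 0.0245 0.0093]
```

```bash
cat >> h.py <<'E'
def rows(tx,ty,tz,yaw):
    "remaining shift in tool axes (units of 0.02) after turning to yaw, and turn (units of 45)"
    o=env.get_obs();p=o['tool_pos'];d=np.array([tx,ty,tz])-p;a=np.radians(o['tool_rot'][2])
    dy=(yaw-o['tool_rot'][2]+180)%360-180
    f=lambda b:np.array([np.cos(b)*d[0]+np.sin(b)*d[1],np.sin(b)*d[0]-np.cos(b)*d[1],-d[2]])/.02
    print('t',o['time_s'],'pos',p.round(4),'rot',o['tool_rot'].round(2),'F',o['force'].round(1),'w',round(o['grip_width'],4))
    print('shift now-axes',f(a).round(2),'| after turn',f(np.radians(yaw)).round(2),'turn',round(-dy/45,3),'total deg',round(dy,2))
E
python3 - <<'E'
from h import *
for n in('top','scene'):
    w=cloud(load(n)).reshape(-1,3);m=(w[:,0]>.1)&(w[:,0]<.65)&(w[:,1]>.28)&(w[:,1]<.75);print(n,np.nanmax(w[m][:,2]))
rows(.5483,-.182,.15,187.7)
E
python3 -m jog '[[1,0,0,0,-0.15],[1,0,0,0,-0.15],[1,-0.3,-0.5,0,-0.15],[1,-0.5,-1,0,-0.15],[1,-0.5,-1,0,-0.035],[1,-0.5,-1,0,0],[1,-0.5,-1,0,0],[1,-0.5,-1,0,0],[1,-0.5,-1,0,0],[1,-0.5,-1,0,0],[1,-0.5,-1,0,0],[1,-0.5,-1,0,0]]' 20
python3 -c "
from h import *
rows(.5483,-.182,.15,187.7)"
```

```text
top 0.10449210797490471
scene 0.10492436183406584
t 0.1 pos [0.2318 0.6068 0.2385] rot [-1.799e+02  1.000e-02  1.591e+02] F [-0.2 -0.6  0. ] w 0.0871
shift now-axes [-28.85 -31.2    4.43] | after turn [-10.4  -41.2    4.43] turn -0.636 total deg 28.6
time_s: 1.1
tool_pos: [0.3468, 0.427, 0.2391]
tool_rot: [-180.0, -0.0, -172.3]
force: [-0.0, 0.2, 0.0]
grip_width: 0.087
grasp_force: 0.0
t 1.1 pos [0.3468 0.427  0.2391] rot [-1.7997e+02 -3.0000e-02 -1.7233e+02] F [-0.   0.2  0. ] w 0.087
shift now-axes [ -5.92 -31.52   4.46] | after turn [ -5.9  -31.53   4.46] turn -0.001 total deg 0.03
```

```bash
python3 -m jog '[[1,-0.5,-1,0,0],[1,-0.5,-1,0,0],[1,-0.5,-1,0,0],[1,-0.5,-1,0,0],[1,-0.5,-1,0,0],[1,-0.5,-1,0,0],[1,-0.5,-1,0,0],[1,-0.4,-1,0,0],[1,-0.3,-1,0,0],[1,-0.3,-1,0,0],[1,0,-1,0,0],[1,0,-1,0,0]]'
python3 -m jog '[[1,-0.3,-1,0,0],[1,-0.2,-1,0,0],[1,-0.2,-1,0,0],[1,-0.2,-1,0,0],[1,0,-1,0,0],[1,0,-1,0,0],[1,0,-1,0,0],[1,0,-1,0,0],[1,0,-1,0,0],[1,0,-1,0,0],[1,0,-1,0,0],[1,0,-1,0,0]]' 
python3 -c "
from h import *
rows(.5483,-.182,.15,187.7)"
```

```text
time_s: 2.1
tool_pos: [0.4678, 0.2012, 0.2391]
tool_rot: [-180.0, -0.0, -172.3]
force: [0.3, -0.5, 0.4]
grip_width: 0.087
grasp_force: 0.0
time_s: 3.1
tool_pos: [0.5174, -0.034, 0.2392]
tool_rot: [180.0, -0.0, -172.3]
force: [1.2, -0.3, 0.1]
grip_width: 0.087
grasp_force: 0.0
t 3.1 pos [ 0.5174 -0.034   0.2392] rot [ 1.7999e+02 -3.0000e-02 -1.7232e+02] F [ 1.2 -0.3  0.1] w 0.087
shift now-axes [-0.54 -7.54  4.46] | after turn [-0.54 -7.54  4.46] turn -0.001 total deg 0.02
```

```bash
python3 -m jog '[[1,-0.1,-1,0.2,0],[1,-0.1,-1,0.3,0],[1,-0.1,-1,0.5,0],[1,-0.1,-1,0.5,0],[1,-0.1,-1,0.5,0],[1,0,-1,0.5,0],[1,0,-0.5,0.5,0],[1,0,0,0.5,0],[1,0,0,0,0],[1,0,0,0,0]]'
python3 - <<'E'
from h import *
rows(.5483,-.182,.078,187.7)
c=snap('wrist'); print({k:v for k,v in c.items() if k in('mtx','T_tool_cam')})
E
ls pics
```

```text
time_s: 3.93
tool_pos: [0.5444, -0.1591, 0.1688]
tool_rot: [179.9, -0.1, -172.3]
force: [-0.6, -0.0, 0.4]
grip_width: 0.0871
grasp_force: 0.0
t 3.9333 pos [ 0.5444 -0.1591  0.1688] rot [ 1.7993e+02 -9.0000e-02 -1.7226e+02] F [-0.6 -0.   0.4] w 0.0871
shift now-axes [-0.04 -1.16  4.54] | after turn [-0.04 -1.16  4.54] turn 0.001 total deg -0.04
{'mtx': array([[309.70691629,   0.        , 323.74260091],
       [  0.        , 309.70691629, 199.71649299],
       [  0.        ,   0.        ,   1.        ]]), 'T_tool_cam': array([[-2.04695704e-04, -9.57613897e-01, -2.88054825e-01,
         7.92575378e-02],
       [ 9.99999815e-01, -3.12454145e-05, -6.06740826e-04,
         8.64304284e-04],
       [ 5.72023055e-04, -2.88054896e-01,  9.57613727e-01,
        -1.45701394e-01],
       [ 0.00000000e+00,  0.00000000e+00,  0.00000000e+00,
         1.00000000e+00]])}
ch.png
m.png
scene.npy
scene_0.10.png
top.npy
top_0.05.png
wrist.npy
wrist_3.98.png
```

```bash
cat >> h.py <<'E'
def wcloud():
    from scipy.spatial.transform import Rotation as R
    o=env.get_obs();c=snap('wrist');K=c['mtx'];d=c['range_z'];v,u=np.mgrid[:400,:640]
    a=(u-K[0,2])/K[0,0];b=(v-K[1,2])/K[1,1];t=np.hypot(a,b)+1e-9
    s=np.where(t<1.45,np.tan(np.minimum(t,1.45))/t,np.nan);p=np.stack([a*s*d,b*s*d,d,np.ones_like(d)],-1)
    T=np.eye(4);T[:3,:3]=R.from_euler('xyz',o['tool_rot'],degrees=True).as_matrix();T[:3,3]=o['tool_pos']
    w=(p@(T@c['T_tool_cam']).T)[...,:3];w[d==0]=np.nan;return c,w
def rect(w,m,l):
    p=(w[m][:,:2]*1000).astype(np.float32);r=cv2.minAreaRect(p);print(l,m.sum(),np.round(r[0],1),np.round(r[1],1),round(r[2],1),'z',np.nanmedian(w[m][:,2]).round(4))
E
python3 - <<'E'
from h import *
c,w=wcloud();x,y,z=w[...,0],w[...,1],w[...,2]
hsv=cv2.cvtColor(c['color'],cv2.COLOR_RGB2HSV)
near=(abs(x-.548)<.08)&(abs(y+.182)<.06)
org=near&(hsv[...,0]>5)&(hsv[...,0]<20)&(hsv[...,1]>150)
rect(w,org&(z>.087)&(z<.096),'fin');rect(w,near&(z>.045)&(z<.055),'deck')
E
```

```text
fin 913 [ 547.1 -182.5] [48.5 11.7] 7.5 z 0.0924
deck 5054 [ 548.1 -182.9] [100.8  55.8] 7.5 z 0.0507
```

View pics/wrist_3.98.png

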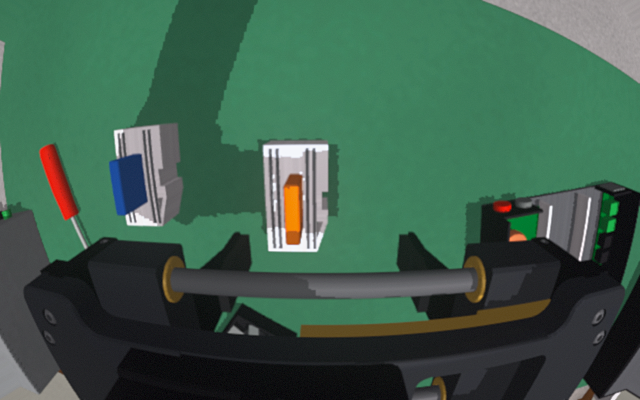

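The wrist view confirms the orange-fin module at (293,210), with its notch on the right flank at (325,200), the +y side. The spare is at (150,175).

```bash
python3 -m jog '[[1,0,-0.6,0.2,0],[1,-0.02,-0.6,0.6,0],[1,0,0,0.8,0.005],[1,0,0,0.8,0],[1,0,0,0.8,0],[1,0,0,0.8,0],[1,0,0,0.5,0],[1,0,0,0,0],[1,0,0,0,0]]' 
python3 -c "
from h import *
rows(.5478,-.1828,.0785,187.5)"
```

```text
time_s: 4.78
tool_pos: [0.5487, -0.1837, 0.0799]
tool_rot: [180.0, 0.0, -172.5]
force: [0.1, 0.2, -0.4]
grip_width: 0.0872
grasp_force: 0.0
t 4.7833 pos [ 0.5487 -0.1837  0.0799] rot [ 1.7999e+02  1.0000e-02 -1.7250e+02] F [ 0.1  0.2 -0.4] w 0.0872
shift now-axes [0.04 0.05 0.07] | after turn [0.04 0.05 0.07] turn -0.0 total deg 0.0
```

```bash
python3 -m jog '[[1,0.03,0.05,0.05,0],[0,0,0,0,0],[0,0,0,0,0],[0,0,0,0,0],[0,0,0,0,0],[0,0,0,0,0],[0,0,0,0,0],[0,0,0,0,0],[0,0,0,0,0]]' 30
python3 -c "
from h import *
rows(.5734,.1547,.15,195.6)"
```

```text
time_s: 5.53
tool_pos: [0.5478, -0.1834, 0.0786]
tool_rot: [180.0, 0.0, -172.6]
force: [0.8, 0.2, 0.5]
grip_width: 0.0415
grasp_force: 0.0
t 5.5333 pos [ 0.5478 -0.1834  0.0786] rot [ 180.      0.   -172.55] F [0.8 0.2 0.5] w 0.0415
shift now-axes [-3.46 16.6  -3.57] | after turn [-5.78 15.94 -3.57] turn -0.181 total deg 8.15
```

```bash
python3 -m jog '[[0,0,0,0,0],[0,0,0,0,0],[0,0,0,0,0],[0,0,0,0,0],[0,0,0,0,0],[0,0,0,0,0],[0,0,0,0,0],[0,0,0,0,0],[0,0,0,-0.1,0],[0,0,0,-0.4,0],[0,0,0,-0.6,0],[0,0,0,-0.6,0]]' 
python3 -m jog '[[0,0,0,-0.8,0],[0,0,0,-0.8,0],[0,0,0.2,-0.6,0],[0,-0.2,0.5,-0.3,-0.06],[0,-0.4,0.8,0,-0.06],[0,-0.4,0.9,0,-0.06],[0,-0.4,1,0,0],[0,-0.4,1,0,0],[0,-0.4,1,0,0],[0,-0.4,1,0,0],[0,-0.4,1,0,0],[0,-0.4,1,0,0]]'
python3 -c "
from h import *
rows(.5734,.1547,.15,195.6)"
```

```text
time_s: 6.53
tool_pos: [0.5474, -0.1833, 0.1133]
tool_rot: [180.0, -0.0, -172.6]
force: [0.5, 0.1, -2.8]
grip_width: 0.0117
grasp_force: 30.0
time_s: 7.53
tool_pos: [0.5719, 0.0004, 0.1611]
tool_rot: [179.9, -0.1, -164.1]
force: [1.1, 0.4, -3.9]
grip_width: 0.0119
grasp_force: 30.0
t 7.5333 pos [5.719e-01 4.000e-04 1.611e-01] rot [ 1.7991e+02 -1.3000e-01 -1.6412e+02] F [ 1.1  0.4 -3.9] w 0.0119
shift now-axes [-2.18  7.4   0.56] | after turn [-2.15  7.41  0.56] turn 0.006 total deg -0.28
```

```bash
python3 -m jog '[[0,-0.4,1,0,0],[0,-0.4,1,0,0],[0,-0.4,1,0,0],[0,-0.3,1,0,0],[0,-0.2,1,0,0],[0,-0.2,0.8,0,0],[0,-0.2,0.6,0,0],[0,0,0.2,0,0],[0,0,0,0,0],[0,0,0,0,0],[0,0,0,0,0]]'
python3 - <<'E'
from h import *
rows(.5734,.1547,.11,195.6)
c,w=wcloud();x,y,z=w[...,0],w[...,1],w[...,2]
near=(abs(x-.573)<.09)&(abs(y-.155)<.07)
print(np.nanpercentile(z[near],[2,50,98]))
m=near&(z>.112)&(z<.137); rect(w,m,'held deck')
snap('top');snap('scene')
for n in('top','scene'):
    ww=cloud(load(n));m=(abs(ww[...,0]-.573)<.09)&(abs(ww[...,1]-.155)<.08)&(ww[...,2]>.11)&(ww[...,2]<.137);rect(ww,m,n) if m.sum()>20 else print(n,m.sum())
cv2.imwrite('pics/w2.png',c['color'][:,:,::-1])
E
```

```text
time_s: 8.45
tool_pos: [0.578, 0.1328, 0.1624]
tool_rot: [-179.9, -0.0, -164.5]
force: [0.1, -0.0, -3.9]
grip_width: 0.0115
grasp_force: 30.0
t 8.45 pos [0.578  0.1328 0.1624] rot [-1.7995e+02 -2.0000e-02 -1.6453e+02] F [ 0.1 -0.  -3.9] w 0.0115
shift now-axes [-0.07  1.11  2.62] | after turn [-0.07  1.11  2.62] turn -0.003 total deg 0.13
[0.01082404 0.23943949 0.26807717]
held deck 7073 [578.1 133.7] [101.4  56.5] 15.9 z 0.1346
top 655 [567.6 129.5] [79.1 56.6] 15.2 z 0.1334
scene 737 [579.3 135.1] [101.2  57.2] 15.7 z 0.1331
```

View pics/w2.png

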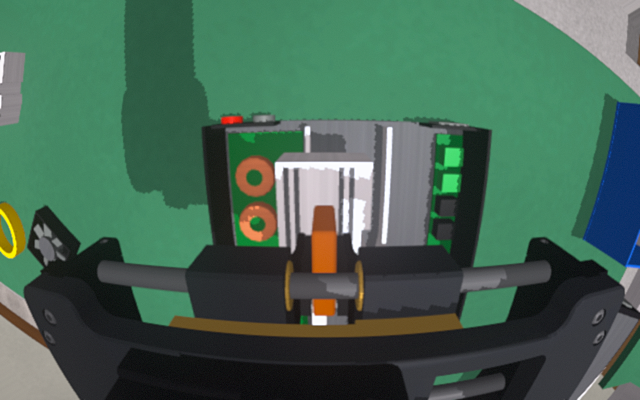

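Wrist view: the module is held straight, with rails visible at (306,135) left and (388,180) right. I'll measure the rails from the same camera.

Run:
```python
from h import *
o=env.get_obs();c,w=wcloud()
a=np.radians(15.6);C=np.array([.6408,.1735]);d=w[...,:2]-C
X=d@[np.cos(a),np.sin(a)];Y=d@[-np.sin(a),np.cos(a)];z=w[...,2];V=c['color'].min(-1)
for v in (135,150,180,210,235):
    for lo,hi in((298,312),(378,396)):
        u=np.arange(lo,hi);k=u[(V[v,lo:hi]>190)&(z[v,lo:hi]<.06)]
        if len(k):print(v,k[0],k[-1],'X',X[v,k].mean().round(4),'Y',Y[v,k].min().round(4),Y[v,k].max().round(4),'z',np.median(z[v,k]).round(4))
m=(z>.056)&(z<.08)&(abs(X)<.15)&(abs(Y)<.14)
for lo,hi in((-.14,-.1),(-.1,-.06)):
    for s in(-1,1):
        q=m&(X>lo)&(X<hi)&(Y*s>.09); print('wall',lo,s,q.sum(),np.nanpercentile(Y[q],[2,98]).round(4) if q.sum() else '')
f=(abs(Y)<.02)&(X<-.1)&(X>-.13)&(z<.03);print('floor z',np.nanmedian(z[f]) if f.sum() else None)
```

```text
135 305 308 X -0.1279 Y -0.0376 -0.035 z 0.0384
135 387 391 X -0.1282 Y 0.0344 0.0427 z 0.0387
150 306 308 X -0.1147 Y -0.0369 -0.0351 z 0.0384
150 386 390 X -0.1145 Y 0.0339 0.0423 z 0.0381
180 385 389 X -0.0876 Y 0.034 0.0379 z 0.0384
210 383 387 X -0.0574 Y 0.034 0.0421 z 0.0376
235 382 386 X -0.0318 Y 0.0343 0.0429 z 0.0384
wall -0.14 -1 486 [-0.1201 -0.1005]
wall -0.14 1 505 [0.1063 0.1199]
wall -0.1 -1 434 [-0.12   -0.1164]
wall -0.1 1 431 [0.1161 0.1195]
floor z 0.016594209865323867
```

```bash
python3 -m jog '[[0,-0.05,0.4,0,0],[0,0,0.5,0,0],[0,0,0.2,0.2,0],[0,0,0,0.5,0],[0,0,0,0.7,0],[0,0,0,0.7,0],[0,0,0,0.6,0],[0,0,0,0.4,0],[0,0,0,0.2,0],[0,0,0,0,0],[0,0,0,0,0]]' 
python3 -c "
from h import *
rows(.5734,.1542,.0847,195.6)"
```

```text
time_s: 9.57
tool_pos: [0.5732, 0.1559, 0.0967]
tool_rot: [-180.0, 0.0, -164.5]
force: [-0.2, -0.7, -3.3]
grip_width: 0.0116
grasp_force: 30.0
t 9.5667 pos [0.5732 0.1559 0.0967] rot [-1.8000e+02  2.0000e-02 -1.6445e+02] F [-0.2 -0.7 -3.3] w 0.0116
shift now-axes [ 0.02 -0.08  0.6 ] | after turn [ 0.02 -0.08  0.6 ] turn -0.001 total deg 0.05
```

```bash
python3 -m jog '[[0,0,-0.08,0.2,0],[0,0,0,0.2,0],[0,0,0,0.1,0],[0,0,0,0.05,0],[0,0,0,0,0],[0,0,0,0,0]]' 
python3 -c "
from h import *
rows(.5734,.1542,.0847,195.6)"
```

```text
time_s: 10.07
tool_pos: [0.5734, 0.1544, 0.0856]
tool_rot: [180.0, 0.0, -164.4]
force: [0.1, 0.3, -4.8]
grip_width: 0.0116
grasp_force: 30.0
t 10.0667 pos [0.5734 0.1544 0.0856] rot [ 1.7999e+02  1.0000e-02 -1.6445e+02] F [ 0.1  0.3 -4.8] w 0.0116
shift now-axes [ 0.   -0.01  0.05] | after turn [ 0.   -0.01  0.05] turn -0.001 total deg 0.05
```

```bash
python3 -m jog '[[0,0,0,0.05,0],[0,0,0,0.03,0],[0,0,0,0,0],[0,0,0,0,0]]' 
python3 -m jog '[[0,0,0,0.03,0],[0,0,0,0,0],[0,0,0,0,0]]'
```

```text
time_s: 10.4
tool_pos: [0.5738, 0.1545, 0.0845]
tool_rot: [180.0, 0.1, -164.4]
force: [0.4, 0.8, -0.6]
grip_width: 0.0117
grasp_force: 30.0
time_s: 10.65
tool_pos: [0.5742, 0.1546, 0.0845]
tool_rot: [180.0, 0.1, -164.5]
force: [-1.3, -0.6, 5.7]
grip_width: 0.0115
grasp_force: 30.0
```

```bash
python3 -m jog '[[0.4,0,0,0,0],[0.4,0,0,0,0],[0.4,0,0,0,0],[0.4,0,0,0,0],[0.4,0,0,-0.3,0],[0.4,0,0,-0.6,0],[0.4,0,0,-0.8,0],[0.4,0,0,-0.8,0],[0,0.3,0,-0.3,0],[0,0.7,0,0,0],[0,0.8,0,0,0],[0,0.8,0,0,0]]' 
python3 -m jog '[[0,0.8,0,0,0],[0,0.4,0,0,0],[0,0,0,0,0],[0,0,0,0,0],[0,0,0,0,0],[0,0,0,0,0]]'
python3 - <<'E'
from h import *
a=np.radians(15.6);C=np.array([.6408,.1735]);p=C+np.array([np.cos(a),np.sin(a)])*-.146
rows(*p,.058,195.6)
for n in('top','scene'):
    c=snap(n);w=cloud(c);d=w[...,:2]-C;L=w.copy();L[...,0]=d@[np.cos(a),np.sin(a)];L[...,1]=d@[-np.sin(a),np.cos(a)]
    m=(L[...,0]>-.14)&(L[...,0]<.0)&(abs(L[...,1])<.035)&(w[...,2]>.05)&(w[...,2]<.062);rect(L,m,n)
    hsv=cv2.cvtColor(c['color'],cv2.COLOR_RGB2HSV)
    m=(L[...,0]>-.14)&(L[...,0]<.0)&(abs(L[...,1])<.035)&(w[...,2]>.092)&(w[...,2]<.105)&(hsv[...,1]>150);rect(L,m,n+' fin')
E
```

```text
time_s: 11.65
tool_pos: [0.5226, 0.1401, 0.1399]
tool_rot: [180.0, 0.0, -164.5]
force: [0.4, 0.2, 0.1]
grip_width: 0.0155
grasp_force: 0.0
time_s: 12.15
tool_pos: [0.501, 0.1342, 0.1395]
tool_rot: [-180.0, 0.0, -164.4]
force: [0.3, -0.2, 0.6]
grip_width: 0.0006
grasp_force: 0.0
t 12.15 pos [0.501  0.1342 0.1395] rot [-1.7999e+02  4.0000e-02 -1.6445e+02] F [ 0.3 -0.2  0.6] w 0.0006
shift now-axes [0.04 0.01 4.08] | after turn [0.04 0.01 4.08] turn -0.001 total deg 0.05
top 112 [-59.5  -1.4] [ 63.1 118.6] 89.9 z 0.0559
top fin 0 [0. 0.] [0. 0.] 0.0 z nan
scene 940 [-59.5   1.8] [118.6  56.7] 0.1 z 0.0557
scene fin 138 [-66.    2.1] [12.3 48.2] 89.1 z 0.0975
  return np.nanmean(a, axis, out=out, keepdims=keepdims)
```

```bash
python3 -m jog '[[0,0,0,0.3,0],[0,0,0,0.7,0],[0,0,0,0.8,0],[0,0,0,0.8,0],[0,0,0,0.8,0],[0,0,0,0.5,0],[0,-0.1,0,0.15,0],[0,-0.2,0,0,0],[0,-0.2,0,0,0],[0,0,0,0,0],[0,0,0,0,0]]'
cat >> h.py <<'E'
def st():
    o=env.get_obs();a=np.radians(15.6);u=np.array([np.cos(a),np.sin(a)]);n=np.array([-u[1],u[0]]);d=o['tool_pos'][:2]-[.6408,.1735]
    print('t',round(o['time_s'],2),'X',(d@u*1000).round(1),'Y',(d@n*1000).round(1),'z',o['tool_pos'][2].round(4),'Fx',(o['force'][:2]@u).round(1),'Fy',(o['force'][:2]@n).round(1),'Fz',o['force'][2].round(1))
E
python3 -c "
from h import *
st()"
```

```text
time_s: 13.17
tool_pos: [0.5109, 0.137, 0.0593]
tool_rot: [180.0, 0.1, -164.5]
force: [-0.6, -0.3, -0.1]
grip_width: 0.0004
grasp_force: 0.0
t 13.17 X -134.9 Y -0.3 z 0.0593 Fx -0.7 Fy -0.1 Fz -0.1
```

```bash
python3 -m jog '[[0,-0.2,0,0,0],[0,-0.2,0,0,0],[0,-0.2,0,0,0],[0,-0.2,0,0,0],[0,-0.2,0,0,0],[0,-0.2,0,0,0],[0,0,0,0,0]]' 
python3 -c "
from h import *
st()"
python3 -m jog '[[0,-0.2,0,0,0],[0,-0.2,0,0,0],[0,-0.2,0,0,0],[0,-0.2,0,0,0],[0,-0.2,0,0,0],[0,-0.2,0,0,0],[0,-0.2,0,0,0],[0,-0.2,0,0,0],[0,-0.1,0,0,0],[0,0,0,0,0]]' 
python3 -c "
from h import *
st()"
```

```text
time_s: 13.75
tool_pos: [0.534, 0.1434, 0.0585]
tool_rot: [-180.0, 0.1, -164.4]
force: [-1.1, 0.4, 0.8]
grip_width: 0.0004
grasp_force: 0.0
t 13.75 X -111.0 Y -0.3 z 0.0585 Fx -1.0 Fy 0.7 Fz 0.8
time_s: 14.58
tool_pos: [0.5664, 0.1524, 0.0585]
tool_rot: [-180.0, 0.0, -164.4]
force: [0.2, 0.4, 0.2]
grip_width: 0.0003
grasp_force: 0.0
t 14.58 X -77.3 Y -0.3 z 0.0585 Fx 0.3 Fy 0.3 Fz 0.2
```

```bash
cat >> h.py <<'E'
def mod():
    a=np.radians(15.6);C=np.array([.6408,.1735])
    c,w=wcloud()
    for n in('scene','wrist'):
        if n=='scene': c1=snap(n);w1=cloud(c1)
        else: c1,w1=c,w
        d=w1[...,:2]-C;L=w1.copy();L[...,0]=d@[np.cos(a),np.sin(a)];L[...,1]=d@[-np.sin(a),np.cos(a)]
        hsv=cv2.cvtColor(c1['color'],cv2.COLOR_RGB2HSV)
        m=(L[...,0]>-.14)&(L[...,0]<.12)&(abs(L[...,1])<.035)&(L[...,2]>.092)&(L[...,2]<.105)&(hsv[...,1]>150)&(hsv[...,0]<20)
        if m.sum()>10: rect(L,m,n+' fin')
        h=hsv.astype(int);y=(L[...,0]>0)&(L[...,0]<.08)&(L[...,1]>.015)&(L[...,1]<.045)&(h[...,0]>22)&(h[...,0]<35)&(h[...,1]>140)&(h[...,2]>110)
        if y.sum()>5: rect(L,y,n+' roller')
E
python3 -c "
from h import *
mod()
c=load('scene');cv2.imwrite('pics/s3.png',cv2.resize(c['color'][230:400,220:440,::-1],None,fx=3.4,fy=3.4,interpolation=3))"
```

```text
scene fin 152 [-14.1   1.6] [48.8 12.8] 0.8 z 0.0973
scene roller 37 [41.  26.2] [21.1 12.5] 37.3 z 0.0459
```

View pics/s3.png

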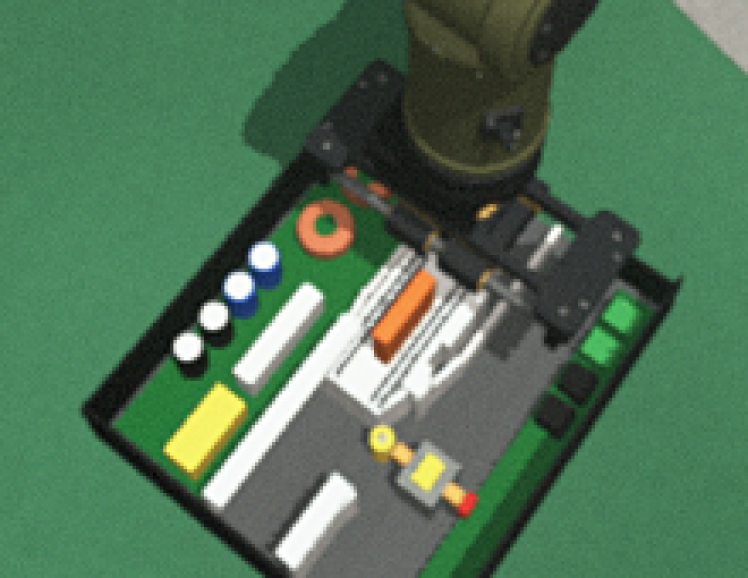

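The crop shows the module entering the gate, with the fin at (405,315) and the roller at (382,440), just ahead of the nose ramp. From here I push slower.

```bash
S='python3 -c "from h import *;st()"'
python3 -m jog '[[0,-0.1,0,0,0],[0,-0.15,0,0,0],[0,-0.15,0,0,0],[0,-0.15,0,0,0],[0,-0.1,0,0,0]]' >/dev/null; eval $S
python3 -m jog '[[0,-0.1,0,0,0],[0,-0.1,0,0,0],[0,-0.1,0,0,0],[0,-0.1,0,0,0]]' >/dev/null; eval $S
python3 -m jog '[[0,-0.1,0,0,0],[0,-0.1,0,0,0],[0,-0.1,0,0,0],[0,-0.1,0,0,0]]' >/dev/null; eval $S
python3 -m jog '[[0,-0.1,0,0,0],[0,-0.1,0,0,0],[0,-0.1,0,0,0],[0,0,0,0,0]]' >/dev/null; eval $S
python3 -c "
from h import *
mod()"
```

```text
t 15.1 X -64.6 Y -0.3 z 0.0584 Fx -1.0 Fy -0.4 Fz -0.4
t 15.43 X -57.8 Y -0.7 z 0.0581 Fx -3.1 Fy -1.4 Fz 0.4
t 15.77 X -49.6 Y -0.7 z 0.0579 Fx -4.4 Fy -1.6 Fz -0.8
t 16.1 X -42.8 Y -0.3 z 0.0582 Fx -3.8 Fy -1.3 Fz -0.6
scene fin 157 [20.5 -0.1] [48.5 12.4] 0.5 z 0.097
scene roller 31 [43.2 33.1] [12.9 12.3] 75.2 z 0.0455
wrist fin 13 [-36.3  -4.5] [ 0.4 10.2] 89.5 z 0.1034
```

```bash
S='python3 -c "from h import *;st()"'
python3 -m jog '[[0,-0.1,0,0,0],[0,-0.1,0,0,0],[0,-0.1,0,0,0],[0,-0.1,0,0,0]]' >/dev/null; eval $S
python3 -m jog '[[0,-0.05,0,0,0],[0,-0.05,0,0,0],[0,-0.05,0,0,0]]' >/dev/null; eval $S
python3 -m jog '[[0,-0.05,0,0,0],[0,-0.05,0,0,0]]' >/dev/null; eval $S
python3 -m jog '[[0,-0.05,0,0,0],[0,-0.05,0,0,0]]' >/dev/null; eval $S
```

```text
t 16.53 X -33.9 Y 0.1 z 0.0589 Fx -1.7 Fy -0.3 Fz -0.5
t 16.78 X -31.4 Y -0.0 z 0.0588 Fx -1.7 Fy -0.1 Fz 0.0
t 16.95 X -29.8 Y -0.2 z 0.0586 Fx -1.4 Fy -0.3 Fz 0.8
t 17.12 X -27.8 Y -0.3 z 0.0585 Fx -1.4 Fy 0.5 Fz 0.4
```

```bash
python3 -c "
from h import *
mod();st()"
```

```text
scene fin 162 [35.  -0.1] [12.8 49.4] 89.9 z 0.0975
scene roller 31 [40.9 30.7] [23.3 12.2] 53.2 z 0.0471
wrist fin 13 [-22.2  -4.3] [ 0.1 10.5] 89.4 z 0.1037
t 17.22 X -27.5 Y -0.4 z 0.0584 Fx -0.4 Fy 0.7 Fz -0.3
```

```bash
S='python3 -c "from h import *;st()"'
for i in 1; do python3 -m jog '[[0,-0.05,0,0,0],[0,-0.05,0,0,0]]' >/dev/null; eval $S; done
python3 -m jog '[[0,-0.05,0,0,0],[0,-0.05,0,0,0]]' >/dev/null; eval $S
python3 -c "
from h import *
mod()"
```

```text
t 17.38 X -25.4 Y -0.5 z 0.0586 Fx -0.2 Fy 0.6 Fz -0.8
t 17.55 X -23.4 Y -0.5 z 0.0586 Fx -0.3 Fy 0.8 Fz -0.1
scene fin 165 [45.6  0.2] [12.6 48.2] 89.6 z 0.097
scene roller 32 [43.5 29.4] [13.6 11.8] 56.7 z 0.0466
```

```bash
python3 -m jog '[[0,0,0,0,0],[0,0,0,0,0]]' >/dev/null
python3 -c "
from h import *
mod();st();mod()
c=load('scene');cv2.imwrite('pics/s4.png',cv2.resize(c['color'][300:400,250:390,::-1],None,fx=5.5,fy=5.5,interpolation=3))"
```

```text
scene fin 166 [45.4 -0.2] [48.4 12.8] 0.1 z 0.0971
scene roller 32 [43.7 28.4] [13.4 12.2] 36.9 z 0.0472
t 17.92 X -24.0 Y -0.4 z 0.0584 Fx -0.4 Fy -0.9 Fz -0.7
scene fin 163 [45.5  0. ] [12.7 48.1] 89.7 z 0.0971
scene roller 31 [43.3 29. ] [13.7 11.5] 56.6 z 0.0468
```

View pics/s4.png

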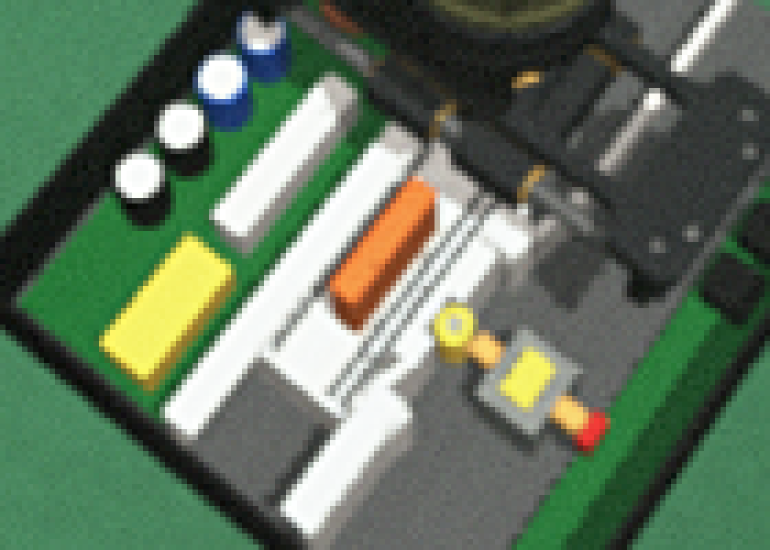

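The module snapped forward by itself to X≈45, and the roller looks seated in the notch at (455,325). I'll check the pin's red end and then press gently.

```bash
python3 - <<'E'
import glob
from h import *
a=np.radians(15.6);C=np.array([.6408,.1735]);w0=load('scene');
T=np.linalg.inv(w0['world_from_camera'])
import os
for f in sorted(glob.glob('pics/scene_*.png'),key=lambda s:float(s[11:-4])):
    im=cv2.imread(f);h=cv2.cvtColor(im,cv2.COLOR_BGR2HSV).astype(int)
    def cen(m):
        v,u=np.nonzero(m);return np.round([u.mean(),v.mean()],2),len(u)
    box=np.zeros(im.shape[:2],bool);box[350:400,320:380]=1
    red=box&((h[...,0]<4)|(h[...,0]>175))&(h[...,1]>170)&(h[...,2]>90)
    yb=np.zeros_like(box);yb[345:372,318:340]=1
    yel=yb&(h[...,0]>22)&(h[...,0]<35)&(h[...,1]>140)&(h[...,2]>190)
    print(f,cen(red),cen(yel))
E
S='python3 -c "from h import *;st()"'
python3 -m jog '[[0,-0.1,0,0,0],[0,-0.05,0,0,0],[0,0,0,0,0]]' >/dev/null; eval $S
python3 -m jog '[[0,-0.05,0,0,0],[0,0,0,0,0]]' >/dev/null; eval $S
```

```text
pics/scene_0.10.png (array([357.05, 378.05]), 20) (array([332.07, 358.86]), 28)
pics/scene_8.60.png (array([357.16, 377.89]), 19) (array([332.18, 358.96]), 28)
pics/scene_12.25.png (array([357.05, 378.05]), 20) (array([332.15, 359.19]), 27)
pics/scene_14.68.png (array([357.05, 378.05]), 20) (array([332.11, 359.07]), 28)
pics/scene_16.20.png (array([359.06, 379.81]), 16) (array([334.04, 360.62]), 24)
pics/scene_17.22.png (array([359.17, 380.17]), 18) (array([334.19, 361.15]), 27)
pics/scene_17.65.png (array([357.05, 378.2 ]), 20) (array([332.12, 359.35]), 26)
pics/scene_17.92.png (array([357.05, 378.16]), 19) (array([332.31, 359.27]), 26)
pics/scene_18.02.png (array([357.14, 378.05]), 21) (array([332.2 , 359.36]), 25)
t 18.27 X -20.7 Y -0.4 z 0.0584 Fx -0.6 Fy 0.4 Fz 0.1
t 18.43 X -19.9 Y -0.4 z 0.0584 Fx 0.5 Fy -0.2 Fz 0.2
```

The pin's red end moved out on the flank (359.1,380) and is now back at its free position (357.1,378.1). So the roller is in the notch, and I retract.

```bash
python3 -m jog '[[0,0.3,0,0,0],[0,0.7,0,0,0],[0,0.8,0,0,0],[0,0.8,0,-0.4,0],[0,0.4,0,-0.8,0],[0,0,0,-0.8,0],[0,0,0,-0.8,0],[0,0,0,-0.8,0],[0,0,0,-0.5,0],[0,0,0,0,0],[0,0,0,0,0],[0,0,0,0,0]]'
python3 - <<'E'
from h import *
mod();st()
c=load('scene');h=cv2.cvtColor(c['color'],cv2.COLOR_RGB2HSV).astype(int)
m=((h[...,0]<4)|(h[...,0]>175))&(h[...,1]>170)&(h[...,2]>90);m[:350]=0;m[:,:320]=0;m[:,380:]=0
v,u=np.nonzero(m);print(u.mean(),v.mean())
E
```

```text
time_s: 19.43
tool_pos: [0.563, 0.1515, 0.1393]
tool_rot: [-180.0, -0.1, -164.4]
force: [0.7, -0.1, -0.5]
grip_width: 0.0005
grasp_force: 0.0
scene fin 163 [45.7  0.3] [12.7 48.2] 88.0 z 0.0973
scene roller 25 [43.6 29.4] [13.4 11.6] 56.3 z 0.0467
t 19.53 X -80.9 Y -0.3 z 0.139 Fx -0.6 Fy -0.8 Fz -0.3
357.05263157894734 378.3157894736842
```

```bash
python3 -c "
from cell import env
print(env.sign_off())"
```

```text
the job is handed in; nothing more can be done
None
```

The orange-grip module is in the slide with the spring roller in its notch (pin back at its free position after the gripper retracted). The spare was not touched, and I handed the job in at about 19.5 s.

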